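Dress the cake place of the breakfast buffet

TASK

Set up the cake place on the buffet: stand the loaf cake upright in the middle of the round slate board and cover it with the glass dome, put down gently, flat and centred on the board. Lay the cake server flat on the counter midway between the stack of plates and the cake board, its middle in line with them, square to the row they form and with its handle towards the robot, and stand the squat jam jar on the counter midway between the cake board and the croissant crate, in line with them. Leave the syrup bottle and the cookie jar where they are.

Things in the scene. Friction and masses are not known exactly. Their poses are not given: they have to be found in the camera images.
- cake: Small brown loaf cake, 100 mm long (own x axis), 55 mm wide (own y axis), 52 mm high, about 0.26 kg, firm. Loose on the counter. Origin: centre of its underside; z axis up. Grip it across its 55 mm width.
- dome: Clear glass cake dome, open below, 172 mm across at the rim (inside 162), glass 115 mm high, 0.5 kg. Loose, standing on its rim on the counter. Origin: centre of the rim plane (underside). On its axis a round steel knob, 32 mm across, 132 to 158 mm above the origin (grip it at about 143 mm), on a thin neck.
- server: Cake server lying flat: triangular steel blade, dark wooden handle; 200 mm long along its x axis, 0.14 kg. Origin: middle of its length, at its underside; it balances near there. Handle from x = -100 to 0 mm, 20 mm wide (y), 18 mm high; neck 0 to 30 mm; blade 30 to 100 mm, up to 55 mm wide, 4 mm thick, pointed at +100 mm. Grip the handle across y at about x = -20 mm.
- server_tip (a point): Point of the cake server's blade (at x = +100 mm on the server, 2 mm above its underside), the end away from the handle.
- jam: Squat jam jar, 58 mm diameter, 75 mm high, dark red with a plain paper band and a steel cap, about 0.22 kg. Loose on the counter. Straight sides up to 45 mm, then a neck and the 52 mm cap; grip it about 35 to 40 mm up. Origin: centre of its underside; z axis up.
- cake_board: Round cake board, dark slate on wood, 200 mm diameter, 20 mm high, fixed. Middle of the row. Origin: centre of its underside; its flat top lies 20 mm above the origin. The row of plates, board and crate runs along its y axis; its x axis lies across the row and points away from the robot.
- plates: Stack of white dessert plates, 160 mm diameter, 50 mm high, fixed, at one end of the row (left or right). Origin: centre of its underside. Its centre is 0.31 to 0.33 m from the centre of the board.
- crate: Slatted wooden crate full of croissants, 200 mm deep (x), 160 mm wide (y, along the row), 85 mm high (croissants up to 100 mm), fixed, at the other end of the row. Origin: centre of its underside. Its centre is 0.31 to 0.33 m from the centre of the board.
- syrup: Tall amber syrup bottle with a narrow neck and black cap, 54 mm diameter, 140 mm high, loose. Stays where it is. Origin: centre of its underside.
- cookie_jar: Large glass jar of cookies, 120 mm diameter, 180 mm high, loose, 1.4 kg. Stays where it is. Origin: centre of its underside.

How it is judged:
By the outcome, as a careful person would: the job done as asked, in the order asked, and still so for the second after the job is handed in, with the robot touching nothing.
It also fails if it takes over 120 s, if anything falls off the work surface, if the arm or the gripper's body presses on something with over 40 N, if the wrist force passes 120 N, or if a joint passes its speed limit or range.

ROBOT

A 6-joint arm with a two-finger parallel gripper is mounted at the origin on the work surface. World frame = base frame: x ahead of the robot, y to its left, z up, the work surface at z = 0. Lengths are in mm, angles in rad, forces in N, time in s.
With the tool pointing down it reaches from about 350 to 875 mm from the base axis. Payload 4.2 kg.
Tool frame: the origin (TCP) lies between the finger pads; the fingertips stand 25 mm ahead of it and the grasp point (between the pads) lies 6 mm ahead of it; z points along the fingers, y is the line along which they close (so a half turn about z gives the same grasp; the last joint's range is limited). The gripper opens to 85 mm and grips with 20 to 120 N. Pads are 22 mm wide; open, the fingers measure 114 mm over their backs; the gripper's body (76 mm by 85 mm) begins 54 mm behind the grasp point. The pads swing forward as they close: fully open they stand 13 mm farther back than shut.
Start: joints at [1.465, 0.385, 0.008, 0, -1.194, -0.259], TCP at [222.944, 583.863, 256.312] pointing down, gripper open.
Joint ranges: [-3.14, 3.14], [-1.21, 2.06], [-1.07, 1.41], [-3.16, 2.05], [-2.99, -0.16], [-3.1, 3.1]. Speed limits (rad/s): [2.79, 2.79, 3.14, 3.14, 3.14, 3.14].

INTERFACE

Orientations are given as a unit quaternion [x, y, z, w].
In Python, from bench import arm gives the robot as it stands.
- The arm moves only by the shell command python3 -m pendant 'ROWS'. ROWS is JSON, a list of rows, each a list of 7 numbers: the shift along the tool's x, y, z in m, then the turn, a rotation vector about the tool's x, y, z in degrees, then the finger opening in m, from 0 to 0.0854. In form: [[x, y, z, wx, wy, wz, fingers], ...]. A call has 1 to 12 rows; each row shifts and turns the commanded pose from where the row before left it, along the tool's axes as they then stand; what a row does not reach is not made up. A row lasts 1/10 s, in which the tool goes at most 50 mm and 8.59 degrees, less where a joint would pass 70% of its speed; a pose out of reach is approached as far as the arm can. A call is refused whole if a number of a shift passes 0.05 or a number of a turn 8.59, either way. A call with a gripper value outside its range is refused whole. The fingers move at their own pace and stop on an object; the grip force is fixed at half the most. Time passes only in rows, so rows that do not move let the fingers close. It gives the time, the measured TCP pose, the force, the opening and the grip force at its end, in the units of the state.
- arm.read_state(): the state, without advancing time (a new reading comes with each control period).
- arm.get_image(name): name is "scene" or "top" or "wrist"; returns a dict with "image" (400x640x3 uint8, red, green, blue), "fx", "fy", "cx", "cy" (pixels), "k1" (the pictures are not rectified: a ray, as slopes to the right and down, at radius r is drawn at 1 + k1 r^2 times it, then the intrinsics apply), "xyz" and "rotation" of the camera in the world. Camera axes: x right, y down, z forward; pixel columns grow to the right and rows downward; lengths in mm; the calibration is good to about 2 mm. A picture is of the moment at which its call begins. There is no depth.
- arm.job_done(): hands the job in; it is judged then, once.
The state is a dict: "clock": time; "joints": joint angles; "joint_vel": joint speeds; "joint_efforts": joint torques, N m; "position": TCP position; "ee_rot": TCP orientation; "contact_force": force on the tool from outside, world axes, zero at the start; "wrist_torque": the same for the moment, N m; "gripper_width": finger opening in mm; "grasp_force": force on a finger pad.
Only numpy, scipy, OpenCV 4.12 (cv2) and the standard library are available. Lean on these libraries where they do the work, as an engineer would, in place of code of your own. Each camera call takes 0.05 s, during which the arm holds its last target. There are 200 camera calls.

## Working session

There is one attempt and no reset: what is moved stays moved. The work goes in short steps, Python scripts to look and compute and a shell command to move; the robot and the scene stay as the last step left them, time stands still between calls to the robot, and variables do not carry over. Pictures are saved under pics/ and viewed, at most 17 in all, crops included, and the job is handed in when it is done.

```bash
mkdir -p pics; ls; cat > h.py <<'E'
import numpy as np, cv2
from bench import arm
from scipy.spatial.transform import Rotation as R
def snap(n,f):
    d=arm.get_image(n); cv2.imwrite(f'pics/{f}.png',cv2.cvtColor(np.asarray(d['image']),cv2.COLOR_RGB2BGR))
    np.save(f'pics/{f}.npy',{k:v for k,v in d.items() if k!='image'},allow_pickle=True); return d
def ld(f): return np.load(f'pics/{f}.npy',allow_pickle=True).item()
def rot(d):
    r=np.array(d['rotation'],float); return r if r.shape==(3,3) else R.from_quat(r).as_matrix()
def ray(d,u,v):
    p=np.array([(u-d['cx'])/d['fx'],(v-d['cy'])/d['fy']]); q=p.copy()
    for _ in range(30): q=p/(1+d['k1']*(q@q))
    return np.array(d['xyz'],float),rot(d)@np.array([q[0],q[1],1])
def at(d,u,v,z):
    o,r=ray(d,u,v); return o+r*(z-o[2])/r[2]
def px(d,P):
    c=rot(d).T@(np.array(P,float)-np.array(d['xyz'],float)); q=c[:2]/c[2]; q=q*(1+d['k1']*(q@q))
    return np.array([q[0]*d['fx']+d['cx'],q[1]*d['fy']+d['cy']])
E
python3 - <<'E'
from h import *
for n in ('top','scene','wrist'):
    d=snap(n,n+'0'); print(n,{k:np.round(v,3).tolist() for k,v in d.items() if k!='image'})
s=arm.read_state(); print(s)
E
```

```text
pics
top {'fx': 492.292, 'fy': 492.292, 'cx': 318.21, 'cy': 208.692, 'k1': 0.013, 'xyz': [328.674, 146.915, 1601.037], 'rotation': [-0.698, 0.714, -0.043, 0.033]}
scene {'fx': 406.883, 'fy': 406.883, 'cx': 321.725, 'cy': 207.038, 'k1': -0.069, 'xyz': [1109.337, 878.713, 1042.241], 'rotation': [0.286, 0.88, -0.356, -0.127]}
wrist {'fx': 304.07, 'fy': 304.07, 'cx': 316.414, 'cy': 197.804, 'k1': -0.035, 'xyz': [294.777, 556.623, 373.097], 'rotation': [-0.56, 0.814, 0.125, -0.087]}
{'clock': 0.15, 'joints': array([ 1.46461478e+00,  3.85378838e-01,  6.93862684e-03, -3.23571567e-04,
       -1.19398122e+00, -2.58607705e-01]), 'joint_vel': array([-0.00069686, -0.00127747,  0.00379373,  0.00257995,  0.00175945,
       -0.0019404 ]), 'joint_efforts': array([-2.81723815e-04, -3.92679727e+01,  1.88581967e+01,  4.18861717e+00,
       -3.38157974e-03,  3.77599392e-06]), 'position': array([222.81506245, 583.51564196, 255.47727177]), 'ee_rot': array([ 9.83401006e-01, -1.81443595e-01, -8.80827871e-05,  8.21646081e-04]), 'contact_force': array([-0.52909335, -0.45316453, -0.4611515 ]), 'wrist_torque': array([ 0.00236252, -0.00954705, -0.01317885]), 'grasp_force': 0.0, 'gripper_width': 85.27038629921185}
```

View pics/top0.png

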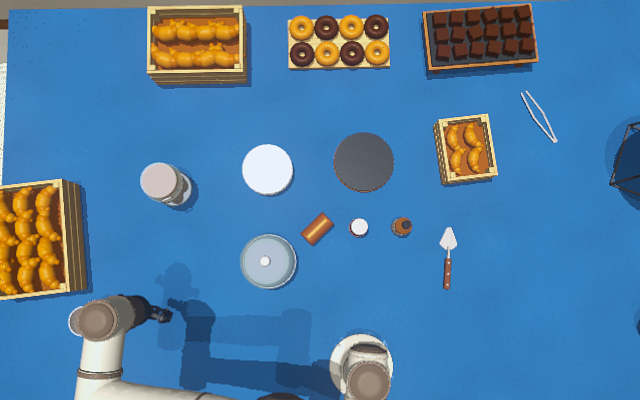

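View pics/scene0.png

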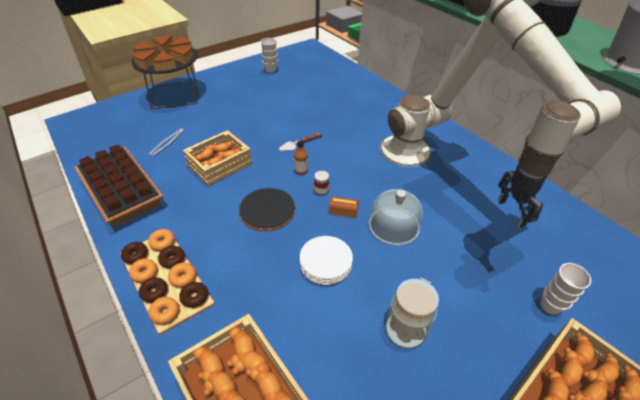

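Top view: plates (267,170), board (364,162), crate (466,150), dome (268,261), cake (317,229), jam (359,227), syrup (402,226), server (448,258) with blade pointing away from the robot, and cookie jar (165,185). Enlarging both views to check details.

```bash
python3 - <<'E'
from h import *
a=cv2.imread('pics/top0.png')[125:300,230:500]; b=cv2.imread('pics/scene0.png')[110:300,180:440]
cv2.imwrite('pics/t0c.png',cv2.resize(a,None,fx=2.9,fy=2.9,interpolation=cv2.INTER_CUBIC))
cv2.imwrite('pics/s0c.png',cv2.resize(b,None,fx=3,fy=3,interpolation=cv2.INTER_CUBIC))
d=ld('top0')
for n,u,v,z in [('plates',267,170,50),('board',364,162,20),('crate',466,150,85),('knob',264.5,261.5,158),('cake',317,229,52),('jam',359,227,75),('syrup',402,226,140),('server',447.5,258,10),('tip',448,228,2),('cookie',160,181,180)]: print(n,at(d,u,v,z).round(0))
E
```

```text
plates [625. 283.  50.]
board [651. -31.  20.]
crate [ 669. -347.   85.]
knob [335. 284. 158.]
cake [433. 128.  52.]
jam [435.  -3.  75.]
syrup [ 430. -125.  140.]
server [ 332. -291.   10.]
tip [ 430. -300.    2.]
cookie [575. 582. 180.]
```

View pics/t0c.png

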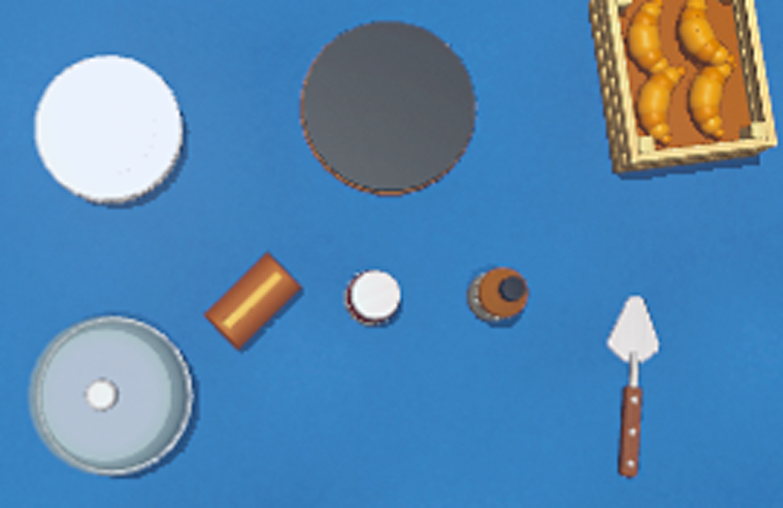

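View pics/s0c.png

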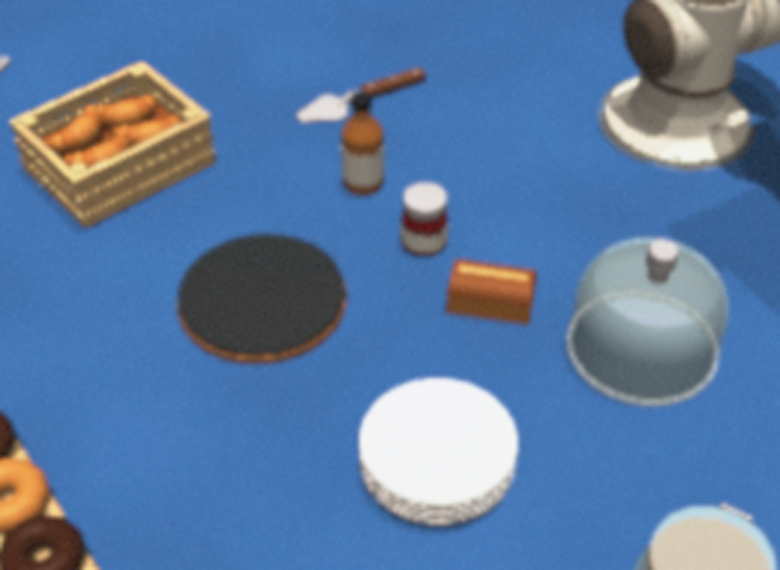

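```bash
cat >> h.py <<'E'
from scipy.optimize import least_squares
def cyl(r,z0,z1,r1=None):
    t=np.linspace(0,2*np.pi,73)[:-1]; c=np.c_[np.cos(t),np.sin(t)]
    return np.r_[np.c_[c*r,0*t+z0],np.c_[c*(r1 or r),0*t+z1]]
def box(x,y,z): return np.array([[a*x/2,b*y/2,c] for a in(-1,1) for b in(-1,1) for c in(0,z)])
SRV=np.array([[-100,-10,0],[-100,10,0],[-100,-10,18],[-100,10,18],[0,-10,0],[0,10,0],[0,10,18],[0,-10,18]])
BL=np.array([[30,-27.5,2],[30,27.5,2],[100,0,2]])
M=dict(cake_board=cyl(100,0,20),plates=cyl(80,0,50),crate=box(200,160,85),cake=box(100,55,52),jam=np.r_[cyl(29,0,45),cyl(26,60,75)],syrup=np.r_[cyl(27,0,80),cyl(12,130,140)],cookie=cyl(60,0,180),dome=np.r_[cyl(86,0,60),cyl(70,90,90),cyl(16,132,158)])
def mask(f,z=0):
    im=cv2.imread(f'pics/{f}.png').astype(int); m=((im[...,0]-im[...,2])<60).astype(np.uint8)
    return m
def hull(d,pts,x,y,a):
    q=pts.copy(); q[:,:2]=pts[:,:2]@np.array([[np.cos(a),np.sin(a)],[-np.sin(a),np.cos(a)]])+[x,y]
    return cv2.convexHull(np.array([px(d,p) for p in q],np.float32))[:,0]
def comp(m,u,v):
    n,l,s,c=cv2.connectedComponentsWithStats(m); i=l[int(v),int(u)]
    cs,_=cv2.findContours((l==i).astype(np.uint8),cv2.RETR_EXTERNAL,cv2.CHAIN_APPROX_NONE)
    return i,(l==i),max(cs,key=len)[:,0].astype(np.float32)
def fit(f,pts,u,v,p0,yaw=False,thr=0,size=False):
    """fit silhouette outline: signed distance of contour pts to model hull ~ const 0 (pixel edge -0.5)"""
    d=ld(f); i,m,c=comp(mask(f),u,v)
    def e(p):
        h=hull(d,pts,p[0],p[1],p[2] if yaw else 0).reshape(-1,1,2)
        return np.array([cv2.pointPolygonTest(h,(float(a),float(b)),True)-.5 for a,b in c])
    r=least_squares(e,p0[:3] if yaw else p0[:2],x_scale=[10,10,.1] if yaw else [10,10],diff_step=1e-3,loss='soft_l1')
    return r.x, np.sqrt(np.mean(r.fun**2)), m.sum(), cv2.contourArea(hull(d,pts,r.x[0],r.x[1],r.x[2] if yaw else 0))
E
python3 - <<'E'
from h import *
G=dict(plates=(625,283),cake_board=(651,-31),crate=(669,-347,.07),cake=(433,128,-.8),jam=(435,-3),syrup=(430,-125),cookie=(575,582),dome=(335,284))
for f in('top0','scene0'):
    d=ld(f)
    for n,g in G.items():
        u,v=px(d,[g[0],g[1],10])
        try: x,r,a,b=fit(f,M[n],u,v,g,len(g)==3); print(f,n,x.round(3),'rms',r.round(2),'area',a,round(b))
        except Exception as ex: print(f,n,ex)
# server by pca in top
d=ld('top0'); i,m,c=comp(mask('top0'),447,270)
P=np.array([at(d,a,b,6)[:2] for b,a in np.argwhere(m)])
w,V=np.linalg.eigh(np.cov(P.T)); ax=V[:,1]*np.sign(V[0,1]); t=(P-P.mean(0))@ax
print('server',m.sum(),P.mean(0),np.arctan2(ax[1],ax[0]),t.min(),t.max(),P.mean(0)+ax*(t.min()+t.max())/2)
E
```

```text
top0 plates [631.288 283.625] rms 0.36 area 2049 2048
top0 cake_board [652.566 -29.765] rms 0.53 area 2855 2939
top0 crate [ 6.80412e+02 -3.53614e+02  9.70000e-02] rms 0.39 area 3737 3789
top0 cake [435.831 128.959  -0.812] rms 0.16 area 558 572
top0 jam [437.118  -3.616] rms 0.38 area 295 288
top0 syrup [ 436.316 -139.584] rms 0.36 area 316 309
top0 cookie [576.194 583.633] rms 1.69 area 1707 1951
top0 dome [336.937 282.882] rms 0.38 area 2406 2440
scene0 plates [626.802 279.834] rms 0.47 area 2147 2169
scene0 cake_board [653.397 -29.489] rms 0.53 area 1965 2035
scene0 crate [ 6.78854e+02 -3.55452e+02  1.05000e-01] rms 0.35 area 2451 2438
scene0 cake [437.683 131.153  -0.838] rms 0.81 area 571 631
scene0 jam [435.06   -5.504] rms 0.38 area 358 352
scene0 syrup [ 422.66  -158.073] rms 7.67 area 677 414
scene0 cookie [582.069 591.067] rms 2.05 area 2833 3169
scene0 dome [333.52  282.433] rms 1.32 area 2387 2245
server 513 [ 344.74139846 -293.2032082 ] -0.09419256131509844 -111.62943224145295 88.57049769700201 [ 333.26303948 -292.1188233 ]
```

```bash
cat >> h.py <<'E'
def pose():
    s=arm.read_state(); r=R.from_quat(s['ee_rot']).as_matrix(); return s,np.array(s['position']),r
def plan(x,y,z,yaw,step=40):
    s,p,r=pose(); th=np.arctan2(r[1,0],r[0,0]); dth=(yaw-th+np.pi/2)%np.pi-np.pi/2
    f=th+dth; D=np.array([x,y,z])-p
    X=np.array([np.cos(f),np.sin(f),0]);Y=np.array([np.sin(f),-np.cos(f),0])
    t=np.array([D@X,D@Y,-D[2]]); n=int(np.ceil(np.linalg.norm(t)/step))
    print('at',p.round(1),'yaw',th.round(3),'tilt',np.degrees(np.arccos(-r[2,2])).round(2),'t',s['clock'],'w',s['gripper_width'].__round__(1),'F',np.round(s['contact_force'],1),'j6',round(s['joints'][5],2))
    print(' turn wz deg',np.degrees(-dth).round(2),'then tool shift mm',t.round(1),'rows',n,'each',(t/max(n,1)).round(1), 'to yaw',f.round(3))
E
python3 -c "
from h import *
plan(435,130,235,-.82)"
```

```text
at [222.8 583.5 255.5] yaw -0.365 tilt 0.09 t 0.15 w 85.3 F [-0.5 -0.5 -0.5] j6 -0.26
 turn wz deg 26.07 then tool shift mm [476.3 154.3  20.5] rows 13 each [36.6 11.9  1.6] to yaw -0.82
```

```bash
python3 -m pendant '[[0,0,0,0,0,6.5,0.085],[0,0,0,0,0,6.5,0.085],[0,0,0,0,0,6.5,0.085],[0,0,0,0,0,6.5,0.085],[0.04,0.013,0,0,0,0,0.085],[0.04,0.013,0,0,0,0,0.085],[0.04,0.013,0,0,0,0,0.085],[0.04,0.013,0,0,0,0,0.085],[0.04,0.013,0,0,0,0,0.085],[0.04,0.013,0,0,0,0,0.085],[0.04,0.013,0,0,0,0,0.085],[0.04,0.013,0,0,0,0,0.085]]' && python3 -m pendant '[[0.04,0.013,0,0,0,0,0.085],[0.04,0.013,0,0,0,0,0.085],[0.04,0.013,0.01,0,0,0,0.085],[0.036,0.011,0.01,0,0,0,0.085],[0,0,0,0,0,0,0.085],[0,0,0,0,0,0,0.085]]' && python3 - <<'E'
from h import *
snap('wrist','w1'); plan(435,130,50,-.82)
E
```

```text
clock: 1.35
position: [365.9, 277.4, 256.3]
ee_rot: [0.917, -0.398, -0.0, 0.0]
contact_force: [1.3, 1.6, 0.1]
gripper_width: 84.7
grasp_force: 0.0
clock: 1.95
position: [435.8, 130.2, 236.0]
ee_rot: [0.917, -0.399, -0.0, 0.0]
contact_force: [-0.9, 0.7, 0.7]
gripper_width: 84.9
grasp_force: 0.0
at [435.8 131.1 236.4] yaw -0.819 tilt 0.01 t 2.0 w 85.3 F [-0.5  0.6  0.1] j6 0.1
 turn wz deg 0.05 then tool shift mm [  0.3   1.3 186.4] rows 5 each [ 0.1  0.3 37.3] to yaw -0.82
```

View pics/w1.png

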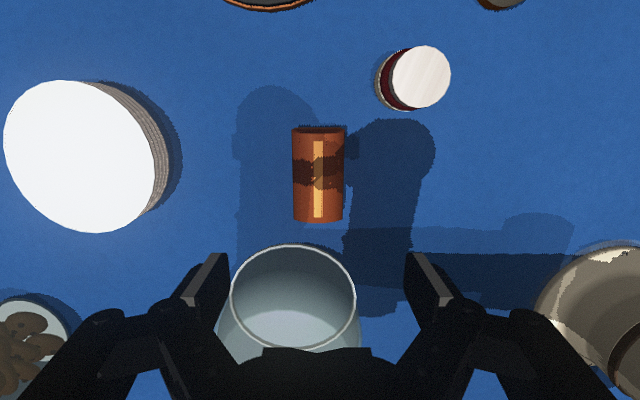

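Wrist view: cake (318,173) aligned with the fingers, jam (415,77), plates (85,157), dome (290,300). Refining with the same fit.

```bash
python3 - <<'E'
import re
s=open('h.py').read()
s=s.replace("m=((im[...,0]-im[...,2])<60)","m=(im[...,0]<1.7*im[...,2]+10)"); open('h.py','w').write(s)
E
python3 - <<'E'
from h import *
for f in('w1','top0','scene0'):
  for n,g in dict(cake=(435,130,-.82),plates=(630,283),jam=(437,-4),cake_board=(652,-29)).items():
    try:
        u,v=px(ld(f),[g[0],g[1],30]); x,r,a,b=fit(f,M[n],u,v,g,len(g)==3); print(f,n,x.round(3),'rms',r.round(2),'area',a,round(b))
    except Exception as ex: print(f,n,ex)
E
```

```text
w1 cake [435.517 128.733  -0.823] rms 1.53 area 4917 5341
w1 plates [630.228 283.787] rms 0.94 area 20625 20749
w1 jam [436.347  -2.583] rms 0.68 area 4003 4097
w1 cake_board [266.071 263.546] rms 147.85 area 70288 15153
top0 cake [435.831 128.959  -0.812] rms 0.16 area 558 572
top0 plates [631.453 283.923] rms 0.42 area 2074 2048
top0 jam [437.526  -3.556] rms 0.43 area 297 288
top0 cake_board [652.487 -29.402] rms 0.49 area 2870 2939
scene0 cake [437.75  130.815  -0.843] rms 0.75 area 578 632
scene0 plates [625.934 278.82 ] rms 0.61 area 2215 2165
scene0 jam [433.207  -7.539] rms 0.48 area 370 352
scene0 cake_board [653.76  -29.021] rms 0.58 area 1962 2037
```

```bash
python3 -m pendant '[[0.001,0.001,0.04,0,0,0,0.085],[0,0,0.04,0,0,0,0.085],[0,0,0.04,0,0,0,0.085],[0,0,0.04,0,0,0,0.085],[0,0,0.03,0,0,0,0.085],[0,0,0.012,0,0,0,0.085],[0,0,0,0,0,0,0.05],[0,0,0,0,0,0,0.05],[0,0,0,0,0,0,0.05],[0,0,0,0,0,0,0.05]]'; python3 -m pendant '[[0,0,0,0,0,0,0.05],[0,0,0,0,0,0,0.05]]' ; python3 -c "
from h import *
plan(652.8,-29.5,200,.078)"
```

```text
clock: 3.0
position: [436.1, 130.4, 35.3]
ee_rot: [0.917, -0.398, 0.001, -0.001]
contact_force: [-0.8, 1.4, -0.3]
gripper_width: 53.2
grasp_force: 64.7
clock: 3.2
position: [436.3, 130.3, 35.3]
ee_rot: [0.917, -0.398, 0.001, -0.001]
contact_force: [-3.5, 3.5, 6.3]
gripper_width: 53.4
grasp_force: 65.2
at [436.3 130.3  35.3] yaw -0.818 tilt 0.13 t 3.2 w 53.4 F [-3.5  3.5  6.3] j6 0.1
 turn wz deg -51.36 then tool shift mm [ 203.4  176.2 -164.7] rows 8 each [ 25.4  22.  -20.6] to yaw 0.078
```

```bash
python3 -m pendant '[[0,0,-0.02,0,0,0,0.05],[0,0,-0.04,0,0,0,0.05],[0,0,-0.04,0,0,0,0.05],[0,0,-0.02,0,0,-8.56,0.05],[0,0,0,0,0,-8.56,0.05],[0,0,0,0,0,-8.56,0.05],[0,0,0,0,0,-8.56,0.05],[0,0,0,0,0,-8.56,0.05],[0,0,0,0,0,-8.56,0.05],[0.025,0.022,0,0,0,0,0.05],[0.025,0.022,0,0,0,0,0.05],[0.025,0.022,0,0,0,0,0.05]]' && python3 -m pendant '[[0.025,0.022,0,0,0,0,0.05],[0.025,0.022,0,0,0,0,0.05],[0.025,0.022,0,0,0,0,0.05],[0.025,0.022,0,0,0,0,0.05],[0.025,0.022,0,0,0,0,0.05],[0,0,0,0,0,0,0.05],[0,0,0,0,0,0,0.05]]';python3 - <<'E'
from h import *
snap('wrist','w2'); snap('top','top2'); plan(652.8,-29.5,55.5,.078)
E
```

```text
clock: 4.4
position: [515.7, 68.6, 153.7]
ee_rot: [0.999, 0.039, -0.001, 0.0]
contact_force: [1.1, 1.2, -2.7]
gripper_width: 53.3
grasp_force: 64.8
clock: 5.1
position: [647.8, -31.1, 152.5]
ee_rot: [0.999, 0.038, -0.002, -0.0]
contact_force: [-0.4, 1.3, -3.5]
gripper_width: 53.3
grasp_force: 64.9
at [647.5 -30.1 153.4] yaw 0.078 tilt 0.14 t 5.2 w 53.4 F [-0.4 -0.6 -2.3] j6 1.45
 turn wz deg -0.02 then tool shift mm [ 5.4 -0.2 97.9] rows 3 each [ 1.8 -0.1 32.6] to yaw 0.078
```

View pics/w2.png

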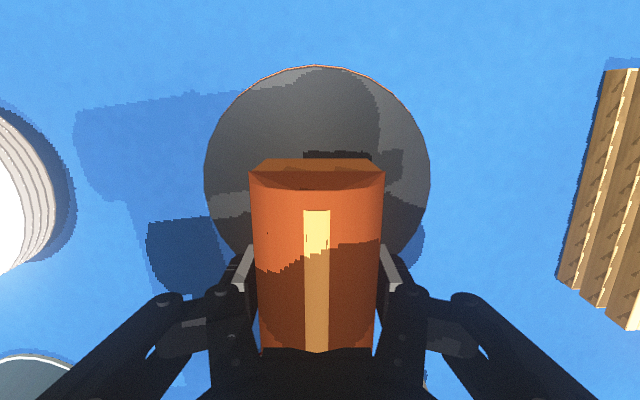

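Cake held square (stripe along tool x), board outline visible as an arc from (204,180) over (318,66) to (430,180). Fitting the arc for the board centre.

```bash
python3 - <<'E'
from h import *
d=ld('w2'); i,m,c=comp(mask('w2'),300,110)
c=c[(c[:,1]<225)&(c[:,0]>190)&(c[:,0]<445)]
P=np.array([at(d,a,b,20)[:2] for a,b in c])
r=least_squares(lambda p:np.hypot(*(P-p[:2]).T)-100,[652,-29],loss='soft_l1'); print(len(P),r.x,np.std(r.fun))
r=least_squares(lambda p:np.hypot(*(P-p[:2]).T)-p[2],[652,-29,100],loss='soft_l1'); print(r.x)
# stripe/cake top end corners at z = cake top in hand (TCP at 153.4 -> cake top 153.4-35.3+52=170), bottom end edges
for u,v in((249,189),(384,188)): print(at(d,u,v,170).round(1))
E
```

```text
418 [650.82911357 -30.44960647] 1.8227728604279425
[655.08391977 -30.14007107  96.2886357 ]
[694.5  -3.9 170. ]
[698.3 -49.9 170. ]
```

```bash
python3 -m pendant '[[0.005,0,0.03,0,0,0,0.05],[0,0,0.03,0,0,0,0.05],[0,0,0.02,0,0,0,0.05],[0,0,0.01,0,0,0,0.05],[0,0,0.005,0,0,0,0.05],[0,0,0.002,0,0,0,0.05],[0,0,0,0,0,0,0.05],[0,0,0,0,0,0,0.05]]'; python3 -c "
from h import *
plan(652.8,-29.5,55.5,.078)"
```

```text
clock: 6.0
position: [654.4, -29.7, 58.6]
ee_rot: [0.999, 0.039, 0.001, -0.0]
contact_force: [0.7, -0.3, -3.2]
gripper_width: 53.3
grasp_force: 65.0
at [654.4 -29.7  58.6] yaw 0.078 tilt 0.13 t 6.0 w 53.3 F [ 0.7 -0.3 -3.2] j6 1.45
 turn wz deg 0.01 then tool shift mm [-1.6 -0.4  3.1] rows 1 each [-1.6 -0.4  3.1] to yaw 0.078
```

```bash
python3 -m pendant '[[-0.0015,0,0.0015,0,0,0,0.05],[0,0,0.001,0,0,0,0.05],[0,0,0.001,0,0,0,0.05],[0,0,0,0,0,0,0.05]]'; python3 -m pendant '[[0,0,0,0,0,0,0.06],[0,0,0,0,0,0,0.07],[0,0,0,0,0,0,0.085],[0,0,0,0,0,0,0.085],[0,0,-0.02,0,0,0,0.085],[0,0,-0.04,0,0,0,0.085],[0,0,-0.05,0,0,0,0.085],[0,0,-0.05,0,0,0,0.085],[0,0,-0.03,0,0,0,0.085]]'; python3 -c "
from h import *
plan(336,284,260,.078)"
```

```text
clock: 6.4
position: [652.3, -30.0, 55.3]
ee_rot: [0.999, 0.039, 0.0, 0.0]
contact_force: [-3.2, 0.0, 4.0]
gripper_width: 53.4
grasp_force: 65.9
clock: 7.3
position: [653.6, -30.1, 248.9]
ee_rot: [0.999, 0.039, 0.003, 0.0]
contact_force: [0.5, 0.3, 0.0]
gripper_width: 85.0
grasp_force: 0.0
at [653.6 -30.1 248.9] yaw 0.078 tilt 0.4 t 7.3 w 85.0 F [0.5 0.3 0. ] j6 1.45
 turn wz deg 0.02 then tool shift mm [-292.2 -337.9  -11.1] rows 12 each [-24.3 -28.2  -0.9] to yaw 0.078
```

```bash
python3 -m pendant '[[0,0,-0.02,0,0,0,0.085],[-0.025,-0.028,-0.02,0,0,0,0.085],[-0.025,-0.028,0,0,0,0,0.085],[-0.025,-0.028,0,0,0,0,0.085],[-0.025,-0.028,0,0,0,0,0.085],[-0.025,-0.028,0,0,0,0,0.085],[-0.025,-0.028,0,0,0,0,0.085],[-0.025,-0.028,0,0,0,0,0.085],[-0.025,-0.028,0,0,0,0,0.085],[-0.025,-0.028,0,0,0,0,0.085],[-0.025,-0.028,0,0,0,0,0.085],[-0.025,-0.028,0,0,0,0,0.085]]' && python3 -m pendant '[[-0.017,-0.030,0,0,0,0,0.085],[0,0,0,0,0,0,0.085],[0,0,0,0,0,0,0.085]]';python3 - <<'E'
from h import *
snap('wrist','w3'); snap('top','top3'); plan(336,284,149,.078)
for f in ('top3',):
    g=(652,-29); x,r,a,b=fit(f,M['cake_board'],*px(ld(f),[600,-29,20]),g); print(x,r)
E
```

```text
clock: 8.5
position: [352.9, 256.5, 284.0]
ee_rot: [0.999, 0.039, 0.0, -0.0]
contact_force: [-0.1, 0.4, 0.4]
gripper_width: 84.8
grasp_force: 0.0
clock: 8.8
position: [334.4, 284.7, 283.8]
ee_rot: [0.999, 0.04, 0.0, -0.0]
contact_force: [-0.1, -0.4, -1.8]
gripper_width: 84.6
grasp_force: 0.0
at [335.1 283.9 283.7] yaw 0.077 tilt 0.01 t 8.9 w 84.8 F [-0.1 -0.8  0. ] j6 0.57
 turn wz deg -0.04 then tool shift mm [ 1.000e+00 -1.000e-01  1.347e+02] rows 4 each [ 0.2 -0.  33.7] to yaw 0.078
[652.53012861 -29.40367999] 0.48926533904958336
```

View pics/w3.png

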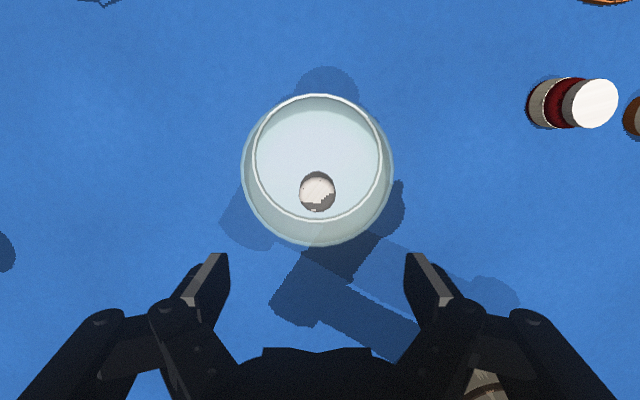

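Knob (317,190) and rim ring centred about (319,157), inside the fingers' line.

```bash
python3 - <<'E'
from h import *
d=ld('w3')
print('rim',at(d,319,157,0))
for z,(x,y) in((158,(336,283.5)),(132,(336,283.5)),(0,(336,283.5))):
    h=cv2.convexHull(np.array([px(d,p) for p in cyl(16 if z else 86,z,z)+[x,y,0]],np.float32))[:,0]; print(z,h.min(0),h.max(0))
im=cv2.imread('pics/w3.png').astype(int)[160:225,285:350]
g=im.sum(2); print(g[30,::2]); print(g[::2,32])
E
```

```text
rim [341.54380222 282.19417781   0.        ]
158 [299.50946 177.53749] [337.64993 213.97874]
132 [300.9857  170.69797] [335.74738 204.19496]
0 [253.24052  93.28588] [382.08664 220.97726]
[657 663 659 671 658 668 675 473 630 673 691 683 690 680 672 689 682 683
 683 686 682 682 678 610 516 473 663 667 655 664 662 662 666]
[673 677 668 670 675 628 278 295 278 536 640 679 671 687 686 682 687 676
 689 682 668 692 355 372 364 336 604 658 668 527 655 582 512]
```

```bash
python3 -m pendant '[[0.001,0,0.04,0,0,0,0.085],[0,0,0.04,0,0,0,0.085],[0,0,0.03,0,0,0,0.085],[0,0,0.016,0,0,0,0.085],[0,0,0.008,0,0,0,0.06],[0,0,0,0,0,0,0.045],[0,0,0,0,0,0,0.03],[0,0,0,0,0,0,0.02],[0,0,0,0,0,0,0.02],[0,0,0,0,0,0,0.02],[0,0,0,0,0,0,0.02]]'; python3 - <<'E'
from h import *
plan(652.8,-29.5,260,.078)
snap('wrist','w4')
E
```

```text
clock: 10.0
position: [336.5, 284.8, 151.2]
ee_rot: [0.999, 0.039, 0.001, -0.001]
contact_force: [-0.3, -2.1, 5.9]
gripper_width: 30.1
grasp_force: 59.8
at [336.5 284.8 151.2] yaw 0.078 tilt 0.14 t 10.0 w 30.1 F [-0.3 -2.1  5.9] j6 0.57
 turn wz deg 0.03 then tool shift mm [ 290.8  338.  -108.8] rows 12 each [24.2 28.2 -9.1] to yaw 0.078
```

```bash
python3 -m pendant '[[0,0,-0.01,0,0,0,0.02],[0,0,-0.02,0,0,0,0.02],[0,0,-0.03,0,0,0,0.02],[0,0,-0.03,0,0,0,0.02],[0,0,-0.02,0,0,0,0.02],[0.01,0.012,0,0,0,0,0.02],[0.02,0.023,0,0,0,0,0.02],[0.024,0.028,0,0,0,0,0.02],[0.024,0.028,0,0,0,0,0.02],[0.024,0.028,0,0,0,0,0.02],[0.024,0.028,0,0,0,0,0.02],[0.024,0.028,0,0,0,0,0.02]]' && python3 -m pendant '[[0.024,0.028,0,0,0,0,0.02],[0.024,0.028,0,0,0,0,0.02],[0.024,0.028,0,0,0,0,0.02],[0.024,0.028,0,0,0,0,0.02],[0.024,0.028,0,0,0,0,0.02],[0.018,0.023,0,0,0,0,0.02],[0,0,0,0,0,0,0.02],[0,0,0,0,0,0,0.02],[0,0,0,0,0,0,0.02]]';python3 - <<'E'
from h import *
plan(652.6,-29.6,171,.078); snap('wrist','w5'); snap('scene','s5')
a=cv2.imread('pics/w5.png'); b=cv2.resize(cv2.imread('pics/s5.png')[20:270,150:400],(400,400)); cv2.imwrite('pics/c5.png',cv2.resize(np.hstack([a,b]),(800,308)))
E
```

```text
clock: 11.25
position: [498.6, 120.3, 258.7]
ee_rot: [0.999, 0.039, -0.002, -0.0]
contact_force: [0.2, 0.7, -5.9]
gripper_width: 30.5
grasp_force: 60.3
clock: 12.15
position: [648.2, -29.6, 258.7]
ee_rot: [0.999, 0.039, -0.001, -0.0]
contact_force: [0.0, 0.5, -6.8]
gripper_width: 30.5
grasp_force: 60.6
at [648.2 -29.6 258.7] yaw 0.078 tilt 0.17 t 12.15 w 30.5 F [ 0.   0.5 -6.8] j6 1.45
 turn wz deg 0.0 then tool shift mm [ 4.4  0.4 87.7] rows 3 each [ 1.5  0.1 29.2] to yaw 0.078
```

View pics/c5.png

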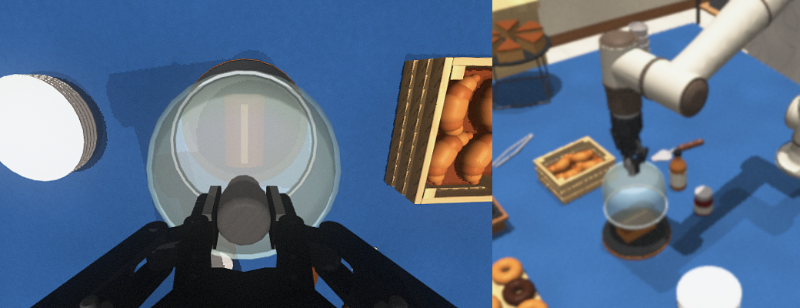

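Dome hangs level over the board with the cake stripe visible inside (≈(244,132) in the combined picture); checking rim offset relative to the TCP by ring edges.

```bash
python3 - <<'E'
from h import *
d=ld('w5'); im=cv2.imread('pics/w5.png'); g=cv2.GaussianBlur(cv2.cvtColor(im,cv2.COLOR_BGR2GRAY),(3,3),0).astype(float)
# score: mean of brightness ridge along projected outer-rim ring (mid radius 84) over visible arc, for offsets
t=np.radians(np.arange(-80,81,2))
def ring(x,y,r,z=107.5): return np.array([px(d,[x+r*np.cos(a+.078),y+r*np.sin(a+.078),z]) for a in t],np.float32)
def samp(q): return cv2.remap(g.astype(np.float32),q[:,0].reshape(-1,1),q[:,1].reshape(-1,1),1).ravel()
best=[]
for x in np.arange(638,660,1.):
  for y in np.arange(-38,-20,1.):
    s=np.median(samp(ring(x,y,84))-.5*samp(ring(x,y,77))-.5*samp(ring(x,y,91))); best.append((s,x,y))
best.sort(reverse=True); print(best[:6])
E
```

```text
[(np.float32(51.67871), np.float64(648.0), np.float64(-29.0)), (np.float32(50.341797), np.float64(648.0), np.float64(-28.0)), (np.float32(47.986816), np.float64(649.0), np.float64(-28.0)), (np.float32(47.51953), np.float64(649.0), np.float64(-29.0)), (np.float32(45.689453), np.float64(648.0), np.float64(-30.0)), (np.float32(42.48828), np.float64(647.0), np.float64(-31.0))]
```

```bash
python3 -m pendant '[[0.0043,0.0005,0,0,0,0,0.02],[0,0,0.02,0,0,0,0.02],[0,0,0.025,0,0,0,0.02],[0,0,0.02,0,0,0,0.02],[0,0,0.01,0,0,0,0.02],[0,0,0.005,0,0,0,0.02],[0,0,0.003,0,0,0,0.02],[0,0,0,0,0,0,0.02],[0,0,0,0,0,0,0.02]]'; python3 -c "
from h import *
plan(652.6,-29.6,171,.078)"
```

```text
clock: 13.15
position: [654.2, -30.3, 178.0]
ee_rot: [0.999, 0.039, 0.001, -0.0]
contact_force: [0.2, -0.1, -4.5]
gripper_width: 30.2
grasp_force: 60.6
at [654.2 -30.3 178. ] yaw 0.078 tilt 0.12 t 13.15 w 30.2 F [ 0.2 -0.1 -4.5] j6 1.45
 turn wz deg -0.0 then tool shift mm [-1.5 -0.9  7. ] rows 1 each [-1.5 -0.9  7. ] to yaw 0.078
```

```bash
python3 -m pendant '[[-0.001,-0.0005,0.002,0,0,0,0.02],[0,0,0.002,0,0,0,0.02],[0,0,0.001,0,0,0,0.02],[0,0,0,0,0,0,0.02],[0,0,0,0,0,0,0.02]]'; python3 -c "
from h import *
plan(652.6,-29.6,171,.078)"
```

```text
clock: 13.65
position: [652.6, -30.0, 171.8]
ee_rot: [0.999, 0.039, 0.0, 0.0]
contact_force: [0.5, 0.1, -4.8]
gripper_width: 30.3
grasp_force: 60.6
at [652.6 -30.  171.8] yaw 0.078 tilt 0.0 t 13.65 w 30.3 F [ 0.5  0.1 -4.8] j6 1.45
 turn wz deg -0.01 then tool shift mm [ 0.  -0.4  0.8] rows 1 each [ 0.  -0.4  0.8] to yaw 0.078
```

```bash
python3 -m pendant '[[0,0,0.0005,0,0,0,0.02],[0,0,0.0005,0,0,0,0.02],[0,0,0,0,0,0,0.02],[0,0,0,0,0,0,0.02]]'
```

```text
clock: 14.05
position: [652.6, -30.0, 171.4]
ee_rot: [0.999, 0.039, 0.0, 0.0]
contact_force: [-1.9, -0.4, -2.7]
gripper_width: 30.2
grasp_force: 60.9
```

```bash
python3 -m pendant '[[0,0,0.0005,0,0,0,0.02],[0,0,0.0003,0,0,0,0.02],[0,0,0,0,0,0,0.02],[0,0,0,0,0,0,0.02]]'; python3 -m pendant '[[0,0,0,0,0,0,0.034],[0,0,0,0,0,0,0.04],[0,0,0,0,0,0,0.05],[0,0,0,0,0,0,0.07],[0,0,0,0,0,0,0.07],[0,0,-0.01,0,0,0,0.07],[0,0,-0.03,0,0,0,0.07],[0,0,-0.04,0,0,0,0.07],[0,0,-0.04,0,0,0,0.07],[0,0,0,0,0,0,0.07]]'; python3 - <<'E'
from h import *
plan(310,-290,200,-.094); snap('wrist','w6')
E
```

```text
clock: 14.45
position: [652.7, -30.0, 171.3]
ee_rot: [0.999, 0.039, 0.0, 0.0]
contact_force: [-4.1, 0.8, 5.8]
gripper_width: 30.1
grasp_force: 61.6
clock: 15.45
position: [655.4, -30.2, 298.8]
ee_rot: [0.999, 0.039, 0.008, 0.0]
contact_force: [-0.3, -0.4, -0.2]
gripper_width: 70.0
grasp_force: 0.0
at [655.4 -30.2 298.8] yaw 0.079 tilt 0.87 t 15.45 w 70.0 F [-0.3 -0.4 -0.2] j6 1.45
 turn wz deg 9.89 then tool shift mm [-319.5  291.    98.8] rows 12 each [-26.6  24.3   8.2] to yaw -0.094
```

View pics/w6.png

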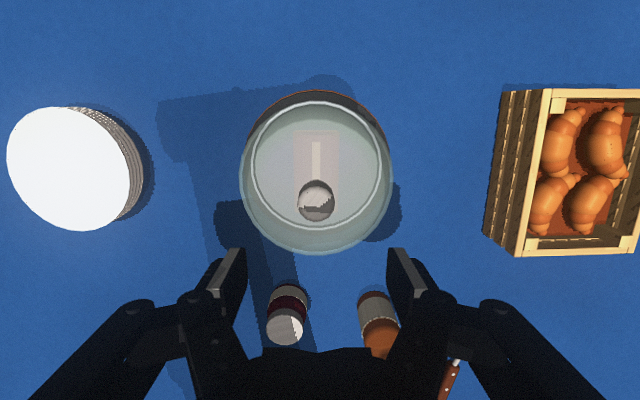

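Dome sits over the cake on the board (rim centre ≈(318,166)), crate at right fully visible. On to the server, remeasuring crate and dome from this picture.

```bash
python3 -m pendant '[[0,0,0,0,0,5,0.07],[0,0,0,0,0,4.9,0.07],[-0.027,0.024,0,0,0,0,0.06],[-0.027,0.024,0,0,0,0,0.05],[-0.027,0.024,0,0,0,0,0.05],[-0.027,0.024,0,0,0,0,0.05],[-0.027,0.024,0,0,0,0,0.05],[-0.027,0.024,0,0,0,0,0.05],[-0.027,0.024,0,0,0,0,0.05],[-0.027,0.024,0.01,0,0,0,0.05],[-0.027,0.024,0.02,0,0,0,0.05],[-0.027,0.024,0.03,0,0,0,0.05]]' && python3 -m pendant '[[-0.025,0.025,0.03,0,0,0,0.05],[-0.025,0.025,0,0,0,0,0.05],[0,0,0,0,0,0,0.05],[0,0,0,0,0,0,0.05]]';python3 - <<'E'
from h import *
snap('wrist','w7'); plan(313,-290,20,-.094)
d=ld('w6'); im=cv2.imread('pics/w6.png'); g=cv2.GaussianBlur(cv2.cvtColor(im,cv2.COLOR_BGR2GRAY),(3,3),0).astype(np.float32)
t=np.radians(np.arange(-180,181,3))
def ring(x,y,r): 
    q=np.array([px(d,[x+r*np.cos(a),y+r*np.sin(a),20]) for a in t],np.float32); return cv2.remap(g,q[:,0].reshape(-1,1),q[:,1].reshape(-1,1),1).ravel()
b=sorted([(np.median(ring(x,y,84)-.5*ring(x,y,77)-.5*ring(x,y,91)),x,y) for x in np.arange(642,664,1.) for y in np.arange(-40,-18,1.)],reverse=True); print('dome',b[:4])
P=[at(d,u,v,85) for u,v in((543,89),(526,256))]; print('crate left rim corners',P)
E
```

```text
clock: 16.7
position: [360.2, -244.1, 230.4]
ee_rot: [0.999, -0.047, 0.002, 0.0]
contact_force: [0.8, -0.7, -0.2]
gripper_width: 49.9
grasp_force: 0.0
clock: 17.1
position: [305.8, -288.6, 199.8]
ee_rot: [0.999, -0.048, -0.0, -0.0]
contact_force: [0.1, -0.1, 1.1]
gripper_width: 49.9
grasp_force: 0.0
at [ 306.6 -288.4  200.1] yaw -0.095 tilt 0.02 t 17.15 w 50.1 F [-1.  -0.3 -0.1] j6 1.84
 turn wz deg -0.08 then tool shift mm [  6.5   1.  180.1] rows 5 each [ 1.3  0.2 36. ] to yaw -0.094
dome [(np.float32(29.054688), np.float64(651.0), np.float64(-31.0)), (np.float32(26.746094), np.float64(652.0), np.float64(-31.0)), (np.float32(26.730469), np.float64(650.0), np.float64(-29.0)), (np.float32(26.679688), np.float64(650.0), np.float64(-31.0))]
crate left rim corners [array([ 769.23891715, -261.35569158,   85.        ]), array([ 576.15173987, -296.55259242,   85.        ])]
```

View pics/w7.png

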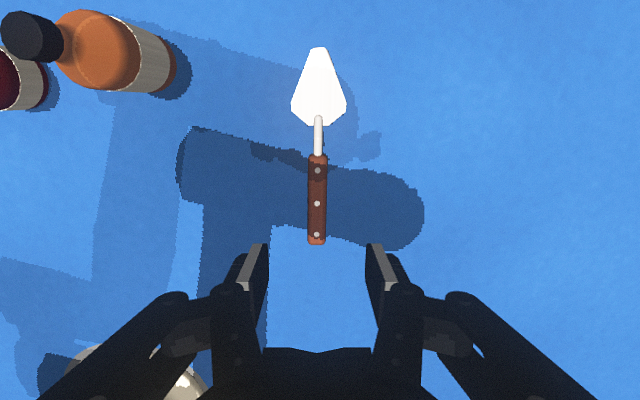

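Server: tip (319,47), handle end (316,243), handle start (318,155), well aligned between the fingers.

```bash
python3 - <<'E'
from h import *
d=ld('w7'); t=at(d,319,46.5,2); e=at(d,316.5,244.5,9); e2=at(d,316,236,18); n=at(d,318,155,18); print(t,e,e2,n)
a=np.arctan2(*(t-n)[1::-1]); print('yaw',a, np.arctan2(*(t-e)[1::-1]),'len',np.hypot(*(t-e)[:2]))
c=t[:2]-100*np.array([np.cos(a),np.sin(a)]); g=c-20*np.array([np.cos(a),np.sin(a)]); print(c,g); plan(g[0],g[1],16,a)
E
```

```text
[ 432.43970911 -302.97995232    2.        ] [ 230.63817968 -280.97496769    9.        ] [ 245.18117125 -281.84101904   18.        ] [ 332.15489524 -292.32926877   18.        ]
yaw -0.10580772568882764 -0.10861357834812496 len 202.9977256794672
[ 332.99895082 -292.41891114] [ 313.11079916 -290.30670291]
at [ 306.6 -288.4  200.1] yaw -0.095 tilt 0.02 t 17.15 w 50.1 F [-1.  -0.3 -0.1] j6 1.84
 turn wz deg 0.6 then tool shift mm [  6.7   1.2 184.1] rows 5 each [ 1.3  0.2 36.8] to yaw -0.106
```

```bash
python3 -m pendant '[[0.0067,0.001,0.04,0,0,0.4,0.05],[0,0,0.04,0,0,0,0.05],[0,0,0.04,0,0,0,0.05],[0,0,0.03,0,0,0,0.05],[0,0,0.015,0,0,0,0.05],[0,0,0.006,0,0,0,0.05],[0,0,0,0,0,0,0.05],[0,0,0,0,0,0,0.015],[0,0,0,0,0,0,0.01],[0,0,0,0,0,0,0.01],[0,0,0,0,0,0,0.01]]'; python3 -c "
from h import *
plan(634,127,150,.078)"
```

```text
clock: 18.25
position: [314.1, -290.2, 30.2]
ee_rot: [0.999, -0.051, 0.001, 0.0]
contact_force: [0.6, 2.9, 7.0]
gripper_width: 18.4
grasp_force: 60.0
at [ 314.1 -290.2   30.2] yaw -0.102 tilt 0.17 t 18.25 w 18.4 F [0.6 2.9 7. ] j6 1.83
 turn wz deg -10.29 then tool shift mm [ 351.5 -391.  -119.8] rows 14 each [ 25.1 -27.9  -8.6] to yaw 0.078
```

```bash
python3 -m pendant '[[0,0,-0.02,0,0,0,0.01],[0,0,-0.04,0,0,0,0.01],[0,0,-0.05,0,0,0,0.01],[0,0,-0.05,0,0,0,0.01],[0,0,-0.05,0,0,-5,0.01],[0,0,0,0,0,-5.1,0.01],[0.012,-0.015,0,0,0,0,0.01],[0.024,-0.028,0,0,0,0,0.01],[0.024,-0.028,0,0,0,0,0.01],[0.024,-0.028,0,0,0,0,0.01],[0.024,-0.028,0,0,0,0,0.01],[0.024,-0.028,0,0,0,0,0.01]]' && python3 -m pendant '[[0.024,-0.028,0,0,0,0,0.01],[0.024,-0.028,0,0,0,0,0.01],[0.024,-0.028,0,0,0,0,0.01],[0.024,-0.028,0,0,0,0,0.01],[0.024,-0.028,0,0,0,0,0.01],[0.024,-0.028,0,0,0,0,0.01],[0.024,-0.028,0,0,0,0,0.01],[0.024,-0.028,0,0,0,0,0.01],[0.016,-0.014,0,0,0,0,0.01],[0,0,0,0,0,0,0.01],[0,0,0,0,0,0,0.01],[0,0,0,0,0,0,0.01]]';python3 - <<'E'
from h import *
snap('wrist','w8'); plan(622.9,125.8,30.5,.075)
E
```

```text
clock: 19.45
position: [433.1, -124.2, 239.0]
ee_rot: [0.999, 0.037, -0.0, -0.0]
contact_force: [0.3, -0.7, -1.4]
gripper_width: 18.3
grasp_force: 59.1
clock: 20.65
position: [622.1, 126.4, 238.9]
ee_rot: [0.999, 0.037, -0.001, 0.0]
contact_force: [-0.0, -0.2, -1.5]
gripper_width: 18.4
grasp_force: 59.1
at [622.2 126.4 239.1] yaw 0.073 tilt 0.03 t 20.7 w 18.3 F [-0.7 -0.1 -0.6] j6 1.19
 turn wz deg -0.09 then tool shift mm [  0.7   0.6 208.6] rows 6 each [ 0.1  0.1 34.8] to yaw 0.075
```

View pics/w8.png

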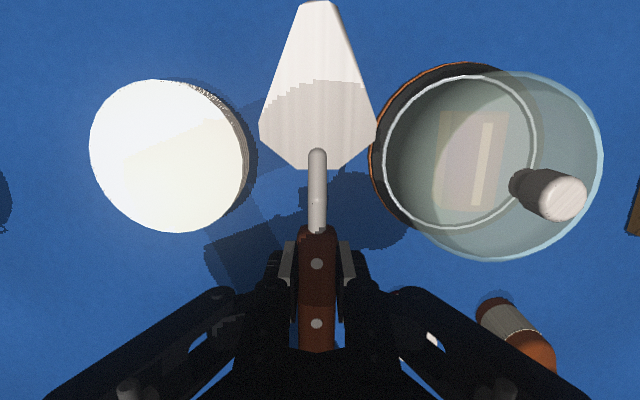

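```bash
python3 - <<'E'
from h import *
d=ld('w8')
x,r,a,b=fit('w8',M['plates'],150,150,(631,284)); print('plates',x,r,a,b)
n=at(d,317.5,228,228);k=at(d,317,150,218); t=at(d,320,0.5,212)
print(n,k,t)
t0=at(d,317,1,212);print('yaw n->k',np.arctan2(*(k-n)[1::-1]),'n->t',np.arctan2(*(t-n)[1::-1]))
im=cv2.imread('pics/w8.png').astype(int)
for v in (10,30,60,100):
    row=np.where((im[v,250:390].min(1)>100)&(abs(im[v,250:390,0]-im[v,250:390,2])<40))[0]+250; m=(row.min()+row.max())/2; p=at(d,m,v,212); print(v,row.min(),row.max(),p.round(1))
E
```

```text
plates [629.75696924 282.36112565] 2.3639260223821394 20310 19799.947067602072
[643.90648853 128.10162258 228.        ] [677.99455138 130.82852751 218.        ] [739.84438065 134.13052287 212.        ]
yaw n->k 0.07982590191559286 n->t 0.0627591737383193
10 297 336 [736.2 135.3 212. ]
30 290 344 [728.5 134.6 212. ]
60 279 355 [716.6 133.7 212. ]
100 266 369 [699.8 132.2 212. ]
```

```bash
python3 -m pendant '[[0.0015,0.0005,0.04,0,0,0,0.01],[0,0,0.05,0,0,0,0.01],[0,0,0.05,0,0,0,0.01],[0,0,0.03,0,0,0,0.01],[0,0,0.02,0,0,0,0.01],[0,0,0.01,0,0,0,0.01],[0,0,0.004,0,0,0,0.01],[0,0,0,0,0,0,0.01],[0,0,0,0,0,0,0.01]]'; python3 -c "
from h import *
plan(623.4,125.8,30.5,.075)"
```

```text
clock: 21.6
position: [625.4, 127.1, 36.6]
ee_rot: [0.999, 0.037, 0.001, -0.0]
contact_force: [-0.8, 0.2, -1.2]
gripper_width: 18.9
grasp_force: 59.1
at [625.4 127.1  36.6] yaw 0.074 tilt 0.17 t 21.6 w 18.9 F [-0.8  0.2 -1.2] j6 1.19
 turn wz deg -0.04 then tool shift mm [-2.1  1.1  6.1] rows 1 each [-2.1  1.1  6.1] to yaw 0.075
```

```bash
python3 -m pendant '[[-0.001,0.0008,0.002,0,0,0,0.01],[0,0,0.001,0,0,0,0.01],[0,0,0,0,0,0,0.01],[0,0,0,0,0,0,0.01],[0,0,0,0,0,0,0.01]]'; python3 -c "
from h import *
plan(623.4,125.8,30.5,.075)"
```

```text
clock: 22.1
position: [623.6, 126.0, 32.1]
ee_rot: [0.999, 0.037, 0.0, -0.0]
contact_force: [0.0, -0.6, -1.1]
gripper_width: 18.3
grasp_force: 59.1
at [623.6 126.   32.1] yaw 0.074 tilt 0.01 t 22.1 w 18.3 F [ 0.  -0.6 -1.1] j6 1.19
 turn wz deg -0.03 then tool shift mm [-0.2  0.2  1.6] rows 1 each [-0.2  0.2  1.6] to yaw 0.075
```

```bash
python3 -m pendant '[[0,0,0.001,0,0,0,0.01],[0,0,0.001,0,0,0,0.01],[0,0,0,0,0,0,0.01],[0,0,0,0,0,0,0.01]]' ; python3 -m pendant '[[0,0,0,0,0,0,0.025],[0,0,0,0,0,0,0.035],[0,0,0,0,0,0,0.04],[0,0,-0.01,0,0,0,0.04],[0,0,-0.03,0,0,0,0.04],[0,0,-0.05,0,0,0,0.04],[0,0,-0.05,0,0,0,0.04],[0,0,-0.05,0,0,0,0.06],[0,0,-0.03,0,0,0,0.085],[0,0,0,0,0,0,0.085]]'; python3 - <<'E'
from h import *
snap('wrist','w9'); plan(437,-3.2,200,.075)
E
```

```text
clock: 22.5
position: [623.6, 126.0, 30.3]
ee_rot: [0.999, 0.037, 0.0, -0.0]
contact_force: [-0.9, -0.3, 1.9]
gripper_width: 18.2
grasp_force: 59.5
clock: 23.5
position: [625.9, 126.5, 257.7]
ee_rot: [0.999, 0.038, 0.006, -0.002]
contact_force: [0.5, 0.6, 0.3]
gripper_width: 81.0
grasp_force: 0.0
at [624.4 126.3 254. ] yaw 0.074 tilt 0.41 t 23.55 w 84.6 F [-0.7  0.1 -1.1] j6 1.19
 turn wz deg -0.03 then tool shift mm [-196.6  115.1   54. ] rows 6 each [-32.8  19.2   9. ] to yaw 0.075
```

View pics/w9.png

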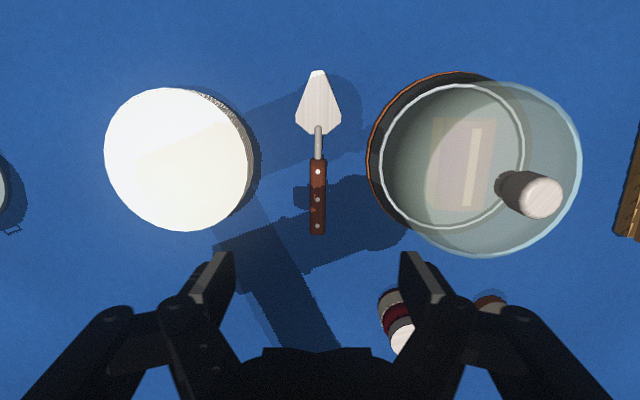

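Server lies between plates and board: tip (318,70), handle end (317,234). Now the jam, gripping across the row.

```bash
python3 -m pendant '[[0,0,0,0,0,8.2,0.085],[0,0,0,0,0,8.2,0.085],[0,0,0,0,0,8.2,0.085],[0,0,0,0,0,8.2,0.085],[0,0,0,0,0,8.2,0.085],[0,0,0,0,0,8.2,0.085],[0,0,0,0,0,8.2,0.085],[0,0,0,0,0,8.2,0.085],[0,0,0,0,0,8.2,0.085],[0,0,0,0,0,8.2,0.085],[0,0,0,0,0,8,0.085],[0.019,0.033,0,0,0,0,0.085]]' && python3 -m pendant '[[0.019,0.033,0,0,0,0,0.085],[0.019,0.033,0.01,0,0,0,0.085],[0.019,0.033,0.015,0,0,0,0.085],[0.019,0.033,0.015,0,0,0,0.085],[0.019,0.032,0.014,0,0,0,0.085],[0,0,0,0,0,0,0.085],[0,0,0,0,0,0,0.085],[0,0,0,0,0,0,0.085]]'; python3 - <<'E'
from h import *
snap('wrist','w10'); plan(437,-3.2,43,.075-np.pi/2)
x,r,a,b=fit('w10',M['jam'],*px(ld('w10'),[437,-3,40]),(437,-3)); print(x,r,a,b)
x,r,a,b=fit('w9',M['plates'],170,150,(631,284)); print('plates',x,r)
d=ld('w9'); print('tip',at(d,318,70,2),'end',at(d,317.5,234,9))
E
```

```text
clock: 24.75
position: [593.2, 105.7, 246.9]
ee_rot: [0.733, -0.681, -0.001, 0.001]
contact_force: [-0.8, -0.8, 0.5]
gripper_width: 85.0
grasp_force: 0.0
clock: 25.55
position: [436.4, -2.0, 196.2]
ee_rot: [0.733, -0.68, 0.0, -0.0]
contact_force: [-0.1, 0.0, -0.5]
gripper_width: 85.3
grasp_force: 0.0
at [436.5  -1.8 196.2] yaw -1.496 tilt 0.04 t 25.6 w 84.8 F [ 0.3 -0.1  0.1] j6 -0.3
 turn wz deg -0.02 then tool shift mm [  1.4  -0.3 153.2] rows 4 each [ 0.3 -0.1 38.3] to yaw -1.496
[436.25851976  -3.09097547] 0.5231823420299923 3919 3965.823564814171
plates [629.53965499 282.02744343] 2.122752167301645
tip [741.24120812 134.50523642   2.        ] end [541.12936937 119.89366428   9.        ]
```

```bash
python3 -m pendant '[[0.0012,0,0.04,0,0,0,0.085],[0,0,0.04,0,0,0,0.085],[0,0,0.04,0,0,0,0.085],[0,0,0.022,0,0,0,0.085],[0,0,0.01,0,0,0,0.085],[0,0,0,0,0,0,0.06],[0,0,0,0,0,0,0.05],[0,0,0,0,0,0,0.05],[0,0,0,0,0,0,0.05],[0,0,0,0,0,0,0.05]]'; python3 -c "
from h import *
plan(666.3,-192,150,.075-np.pi/2)"
```

```text
clock: 26.6
position: [436.8, -3.1, 45.3]
ee_rot: [0.733, -0.68, 0.001, -0.002]
contact_force: [-1.2, 1.8, 5.3]
gripper_width: 55.7
grasp_force: 64.5
at [436.8  -3.1  45.3] yaw -1.496 tilt 0.21 t 26.6 w 55.7 F [-1.2  1.8  5.3] j6 -0.29
 turn wz deg -0.01 then tool shift mm [ 205.6 -214.7 -104.7] rows 8 each [ 25.7 -26.8 -13.1] to yaw -1.496
```

```bash
python3 -m pendant '[[0,0,-0.02,0,0,0,0.05],[0,0,-0.04,0,0,0,0.05],[0,0,-0.05,0,0,0,0.05],[0,0,-0.05,0,0,0,0.05],[0,0,-0.03,0,0,0,0.05],[0.012,-0.013,0,0,0,0,0.05],[0.026,-0.027,0,0,0,0,0.05],[0.026,-0.027,0,0,0,0,0.05],[0.026,-0.027,0,0,0,0,0.05],[0.026,-0.027,0,0,0,0,0.05],[0.026,-0.027,0,0,0,0,0.05],[0.026,-0.027,0,0,0,0,0.05]]' && python3 -m pendant '[[0.026,-0.027,0,0,0,0,0.05],[0.012,-0.013,0,0,0,0,0.05],[0,0,0,0,0,0,0.05],[0,0,0,0,0,0,0.05],[0,0,0,0,0,0,0.05]]'; python3 - <<'E'
from h import *
snap('wrist','w11'); plan(666.3,-192,46,.075-np.pi/2)
E
```

```text
clock: 27.8
position: [623.0, -159.1, 233.4]
ee_rot: [0.733, -0.681, -0.001, 0.0]
contact_force: [0.5, 1.3, -1.3]
gripper_width: 56.0
grasp_force: 64.6
clock: 28.3
position: [664.5, -192.4, 234.0]
ee_rot: [0.733, -0.68, -0.0, 0.0]
contact_force: [0.6, -0.2, -1.1]
gripper_width: 56.2
grasp_force: 64.6
at [ 664.6 -192.3  234.3] yaw -1.496 tilt 0.02 t 28.35 w 55.7 F [-0.   0.7 -1.3] j6 0.12
 turn wz deg 0.0 then tool shift mm [-1.000e-01 -1.700e+00  1.883e+02] rows 5 each [-0.  -0.3 37.7] to yaw -1.496
```

View pics/w11.png

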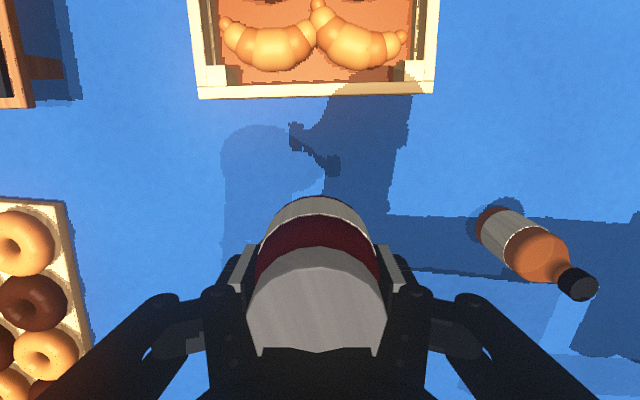

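Crate's near rim runs from (198,98) to (434,93); jar held straight at (316,290).

```bash
python3 - <<'E'
from h import *
d=ld('w11'); a=at(d,197.5,98.5,85); b=at(d,434.5,93.5,85); print(a,b,np.hypot(*(a-b)[:2])); v=(a-b)[:2]/np.hypot(*(a-b)[:2]); n=np.array([v[1],-v[0]]); print('yaw',np.arctan2(v[1],v[0]),'ctr',(a+b)[:2]/2+80*n)
E
```

```text
[ 769.86512848 -264.57424701   85.        ] [ 571.91108276 -283.35444492   85.        ] 198.84290294767723
yaw 0.09458839706213289 ctr [ 678.44389871 -353.60673412]
```

```bash
python3 -m pendant '[[0,-0.001,0.04,0,0,0,0.05],[0,0,0.05,0,0,0,0.05],[0,0,0.05,0,0,0,0.05],[0,0,0.025,0,0,0,0.05],[0,0,0.012,0,0,0,0.05],[0,0,0.005,0,0,0,0.05],[0,0,0.002,0,0,0,0.05],[0,0,0,0,0,0,0.05],[0,0,0,0,0,0,0.05]]';  python3 -c "
from h import *
plan(666.2,-191.8,45.3,.075-np.pi/2)"
```

```text
clock: 29.25
position: [667.4, -193.0, 52.0]
ee_rot: [0.733, -0.68, 0.001, -0.001]
contact_force: [-0.4, 0.1, -1.9]
gripper_width: 55.8
grasp_force: 64.6
at [ 667.4 -193.    52. ] yaw -1.496 tilt 0.2 t 29.25 w 55.8 F [-0.4  0.1 -1.9] j6 0.12
 turn wz deg -0.02 then tool shift mm [-1.3  1.1  6.7] rows 1 each [-1.3  1.1  6.7] to yaw -1.496
```

```bash
python3 -m pendant '[[-0.0005,0,0.002,0,0,0,0.05],[0,0,0.001,0,0,0,0.05],[0,0,0.001,0,0,0,0.05],[0,0,0,0,0,0,0.05],[0,0,0,0,0,0,0.05]]'
```

```text
clock: 29.75
position: [666.3, -192.5, 45.9]
ee_rot: [0.733, -0.68, -0.0, 0.0]
contact_force: [0.6, -0.1, -0.8]
gripper_width: 56.0
grasp_force: 64.6
```

```bash
python3 -m pendant '[[0,0,0.0007,0,0,0,0.05],[0,0,0,0,0,0,0.05],[0,0,0,0,0,0,0.05]]'; python3 -m pendant '[[0,0,0,0,0,0,0.065],[0,0,0,0,0,0,0.075],[0,0,0,0,0,0,0.082],[0,0,0,0,0,0,0.082],[0,0,-0.02,0,0,0,0.082],[0,0,-0.04,0,0,0,0.082],[0,0,-0.05,0,0,0,0.082],[0,0,-0.05,0,0,0,0.082],[0,0,-0.04,0,0,0,0.082],[0,0.05,0,0,0,0,0.082],[0,0.05,0,0,0,0,0.082],[0,0.05,0,0,0,0,0.082]]' && python3 -m pendant '[[0,0.05,0,0,0,0,0.082],[0,0.05,0,0,0,0,0.082],[0,0,0,0,0,0,0.082],[0,0,0,0,0,0,0.082]]'; python3 - <<'E'
from h import *
snap('top','top9'); snap('scene','s9')
for f in('top9','s9'):
  for n,g in dict(jam=(666,-192),plates=(630,283),syrup=(436,-140)).items():
    try:
        x,r,a,b=fit(f,M[n],*px(ld(f),[g[0],g[1],30]),g); print(f,n,x.round(1),r.round(2),a,round(b))
    except Exception as ex: print(f,n,ex)
a=cv2.resize(cv2.imread('pics/top9.png')[110:290,225:505],(800,514)); cv2.imwrite('pics/t9c.png',a)
b=cv2.resize(cv2.imread('pics/s9.png')[110:310,170:430],(780,600)); cv2.imwrite('pics/s9c.png',b)
E
```

```text
clock: 30.05
position: [666.4, -192.5, 45.5]
ee_rot: [0.733, -0.68, 0.0, -0.0]
contact_force: [-0.5, -0.2, -0.4]
gripper_width: 56.0
grasp_force: 64.7
clock: 31.25
position: [514.9, -203.5, 245.5]
ee_rot: [0.733, -0.68, 0.0, -0.0]
contact_force: [-0.5, -0.3, 0.7]
gripper_width: 81.9
grasp_force: 0.0
clock: 31.65
position: [416.3, -211.2, 246.3]
ee_rot: [0.733, -0.681, 0.001, -0.001]
contact_force: [0.5, -0.5, 0.7]
gripper_width: 81.9
grasp_force: 0.0
top9 jam [ 667.6 -193.1] 0.35 344 346
top9 plates [631.6 283.9] 0.43 2071 2048
top9 syrup [ 239.8 -150.9] 80.57 17348 324
s9 jam [ 666.4 -181.9] 34.39 5533 357
s9 plates [625.9 278.8] 0.61 2212 2165
s9 syrup [ 433.3 -140. ] 0.81 441 420
```

View pics/t9c.png

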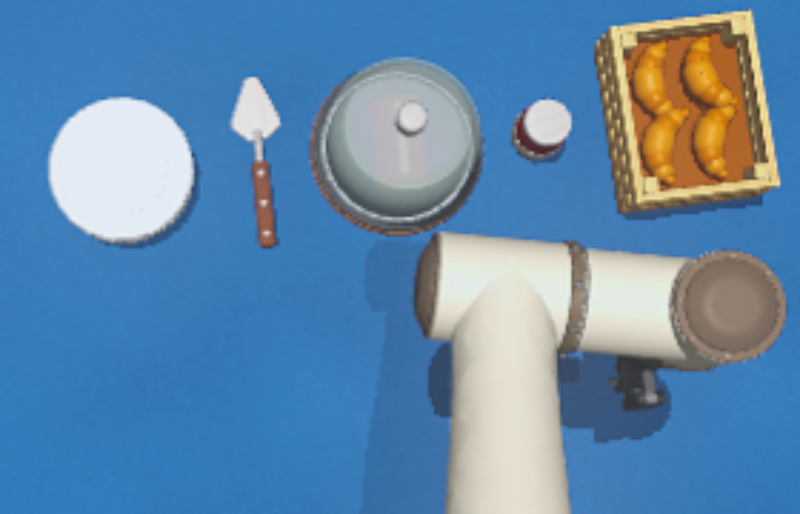

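View pics/s9c.png

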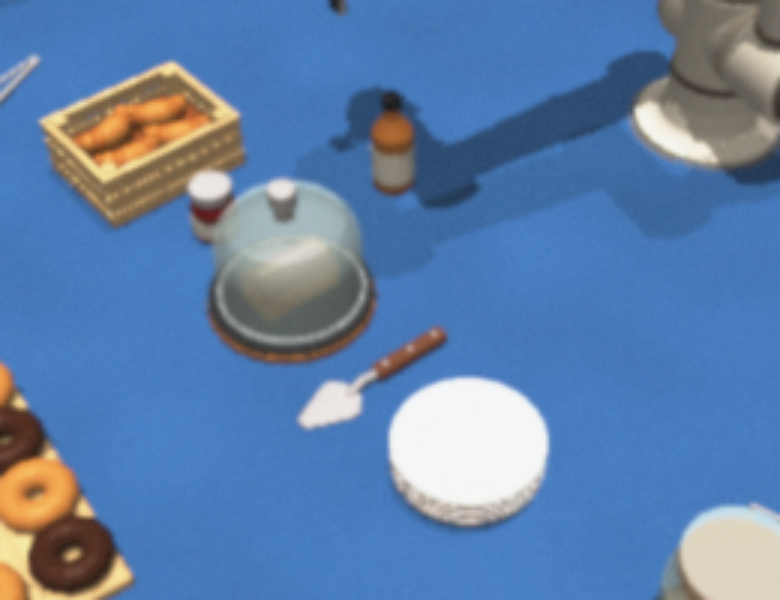

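Both views show everything in place: dome flat on the board over the cake, server at (258,165) square to the row, jam standing at (543,128), syrup untouched, and the gripper clear. Handing in.

```bash
python3 -m pendant '[[0,0,0,0,0,0,0.082],[0,0,0,0,0,0,0.082],[0,0,0,0,0,0,0.082]]'; python3 -c "
from bench import arm
print(arm.job_done())"
```

```text
clock: 32.05
position: [417.6, -210.9, 244.9]
ee_rot: [0.733, -0.68, -0.0, 0.0]
contact_force: [-0.3, -1.0, 0.2]
gripper_width: 81.8
grasp_force: 0.0
the job is handed in; nothing more can be done
None
```

I handed the job in at about 32 s: cake upright on the board under the dome, server and jam placed in the order asked, all measured within about 2 mm of target, with the syrup bottle and cookie jar left alone; no verdict came back.

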